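Sort the pile beside the futon

ROBOT

A 6-joint arm with a two-finger parallel gripper is mounted at the origin on the work surface. World frame = base frame: x ahead of the robot, y to its left, z up, the work surface at z = 0. Lengths are in m, angles in rad, forces in N, time in s.
With the tool pointing down it reaches from about 0.3 to 0.775 m from the base axis. Payload 14.6 kg.
Tool frame: the origin (TCP) lies at the very end of the fingers, on their centre line; the grasp point (between the pads) lies 19 mm behind it; z points along the fingers, y is the line along which they close (so a half turn about z gives the same grasp; the last joint's range is limited). The gripper opens to 94 mm and grips with 3 to 60 N. Pads are 16 mm wide; open, the fingers measure 119 mm over their backs; the gripper's body (75 mm by 177 mm) begins 78 mm behind the grasp point.
Start: joints at [-1.296, 0.3, 1.521, -0, 1.321, -0.067], TCP at [0.184, -0.518, 0.205] pointing down, gripper open.
Joint ranges: [-3.03, 3.03], [-0.79, 2.21], [0.23, 2.52], [-1.04, 4.18], [0, 3.07], [-2.55, 2.55]. Speed limits (rad/s): [2.22, 2.22, 2.57, 3.14, 3.14, 3.14].

INTERFACE

Orientations are given as a unit quaternion [x, y, z, w].
In Python, from workcell import sense, get_image, camera_model, finish_job gives the robot as it stands.
- The arm moves only by the tool jog_arm, never from a script. Its argument "steps" is a list of rows, each a list of 5 numbers: the shift along the tool's x, y, z in mm, then the turn about the tool's z in degrees, then the gripper command: -1 is fully open, 1 is shut, values between are in proportion. A call has exactly 8 rows; each row shifts and turns the commanded pose from where the row before left it, along the tool's axes as they then stand; what a row does not reach is not made up. A row lasts 1/8 s, in which the tool goes at most 62.5 mm and 10.7 degrees, less where a joint would pass 70% of its speed; a pose out of reach is approached as far as the arm can. A call is refused whole if a number of a shift passes 62.5 or a number of a turn 10.7, either way. A call with a gripper value outside its range is refused whole. The fingers move at their own pace and stop on an object; "squeeze" is the grip in N (left out, the last holds). Time passes only in rows, so rows that do not move let the fingers close, or fill a call up. It gives the time, the measured TCP pose, the force, the opening and the grip force at its end, in the units of the state.
- sense(): the state, without advancing time (a new reading comes with each control period).
- get_image(name): name is "side" or "top" or "wrist"; returns (picture, depth): 384x512x3 uint8, red, green, blue; 384x512 float32, m along the optical axis (not along the pixel's ray), 0 where there is no reading.
- camera_model(name): a dict with "mtx" (3x3 intrinsics, pixels), "world_to_cam" (4x4, takes a point from world to camera coordinates). Camera axes: x right, y up, looking along -z (the intrinsics and any distortion apply to the point x, -y, -z); pixel columns grow to the right and rows downward; lengths in m; the calibration is good to about 2 mm. The wrist camera is an equidistant fisheye: a pixel r from the principal point sees the ray r / f radians off the axis. A picture is of the moment at which its call begins: read the wrist's pose just before it. camera_model takes no time and is no camera call; for the wrist camera it gives the pose at the moment of the call.
- finish_job(): hands the job in; it is judged then, once.
The state is a dict: "time": time; "joint_pos": joint angles; "qd": joint speeds; "joint_efforts": joint torques, N m; "ee_pos": TCP position; "tool_rot": TCP orientation; "contact_force": force on the tool from outside, world axes, zero at the start; "moment": the same for the moment, N m; "width": finger opening in m; "grip_force": force on a finger pad.
Only numpy, scipy, OpenCV 4.12 (cv2) and the standard library are available. Lean on these libraries where they do the work, as an engineer would, in place of code of your own. Each camera call takes 0.05 s, during which the arm holds its last target. There are 200 camera calls.

TASK

Take the pile apart from the top down, putting each thing away before you take the next: the fidget cube into the tin, the small remote on the short rest and the large remote on the long rest (each lying flat between the stops, centred and in line with the rest), and last the glasses case centred on the cork mat, in line with it. Set everything down rather than dropping it (the tin is part full, to no known level, so feel for the bottom), and do not push the flashlight about.

Things in the scene. Friction and masses are not known exactly. Their poses are not given: they have to be found in the camera images.
- cube_center (a point): Wooden fidget cube, 34 x 34 x 34 mm, about 35 g, top of the pile, lying on the small remote and turned like it to within a few degrees. Point: its centre; z up.
- small_remote_center (a point): Small grey plastic remote, 105 x 36 x 18 mm high, about 80 g, second from the top of the pile, buttons up. Origin of this point: its centre, half-way up. x runs along its length, y across its width, z up.
- large_remote_center (a point): Large grey plastic remote, 150 x 48 x 22 mm high, about 130 g, third from the top of the pile, buttons up. Origin of this point: its centre, half-way up. x runs along its length, y across its width, z up.
- case_center (a point): Hard black glasses case with flat sides, 165 x 62 x 34 mm high, about 150 g, bottom of the pile, standing on the shelf top (z = 0). Origin of this point: its centre, half-way up. x runs along its length, y across its width, z up. The four things of the pile lie roughly along one another, each smaller than the one below, so the edge of each shows.
- tin: Round open dark steel tin, outer diameter 130 mm, wall 3 mm, 80 mm high, fixed to the shelf top. Origin: centre of its underside, z up. It already holds flat-lying wooden game tiles filling it across, to a level that differs each time: the flat top of the tiles is 12 to 40 mm above the tin's underside.
- short_rest: Short wooden remote rest, fixed: a flat slab 145 x 64 mm, its upper face 6 mm above the shelf top, with a stop 8 mm thick across each end that rises 10 mm above the slab; 129 mm between the stops, long sides open. Origin: centre of its underside; x along its length, y across, z up.
- long_rest: Long wooden remote rest, fixed: as the short one but 190 mm long, 174 mm between the stops (slab 64 mm wide, upper face at 6 mm, stops 10 mm higher). Origin: centre of its underside; x along its length, y across, z up.
- mat: Rectangular cork mat, 190 x 90 x 3 mm thick, fixed flat on the shelf top. Origin: centre of its underside; x along its length, y across, z up.
- flashlight_center (a point): Aluminium flashlight lying flat, 125 mm long, 32 mm (36 mm over its corners) across its eight-sided ends, loose, close to the robot; leave it alone. Point: the middle of its length, 16 mm up; x along it towards the lens.
Things that resemble listed ones, but are neither listed nor needed, are in the scene too. What is shaped like the tin but green is not meant.

How it is judged:
By the outcome, as a careful person would: the job done as asked, in the order asked, and still so for the second after the job is handed in, with the robot touching nothing.
It also fails if it takes over 122 s, if anything falls off the work surface, if the arm or the gripper's body presses on something with over 40 N, if the wrist force passes 120 N, or if a joint passes its speed limit or range.

## Working session

There is one attempt and no reset: what is moved stays moved. The work goes in short steps, Python scripts to look and compute and a tool call to move; the robot and the scene stay as the last step left them, time stands still between calls to the robot, and variables do not carry over. Pictures are saved under pics/ and viewed, at most 14 in all, crops included, and the job is handed in when it is done.

Besides the shell and the picture viewer there is one more tool, called after "Call:" by a JSON object that holds its "name" and its "arguments", one argument or row to a line. jog_arm: Moves the arm, as the interface text tells. Its arguments: {"type":"object","properties":{"steps":{"type":"array"},"squeeze":{"type":"number"}},"required":["steps"]}

```bash
ls; mkdir -p pics; cat > h.py <<'E'
import numpy as np,cv2
from workcell import sense,get_image,camera_model,finish_job
def snap(n,save):
    m=camera_model(n); p,d=get_image(n)
    cv2.imwrite(f'pics/{save}.png',p[:,:,::-1]); np.savez(f'pics/{save}.npz',p=p,d=d,K=m['mtx'],T=m['world_to_cam'],dist=np.array(m.get('dist',m.get('distortion',[])),dtype=float))
    return p,d,m
def load(save): return np.load(f'pics/{save}.npz')
def cloud(save,fish=False):
    z=load(save);K=z['K'];T=z['T'];d=z['d']
    v,u=np.mgrid[:d.shape[0],:d.shape[1]].astype(float)
    x=(u-K[0,2])/K[0,0];y=(v-K[1,2])/K[1,1]
    if fish:
        r=np.hypot(x,y)+1e-9;s=np.tan(np.minimum(r,1.5))/r;x=x*s;y=y*s
    P=np.stack([x*d,-y*d,-d,np.ones_like(d)],-1)@np.linalg.inv(T).T
    P=P[...,:3];P[d==0]=np.nan
    return P
E
python3 - <<'E'
from h import *
for n in('top','side'):
    p,d,m=snap(n,n+'0');print(n,{k:np.round(v,3).tolist() if not isinstance(v,str) else v for k,v in m.items()})
print(sense())
E
```

```text
pics
top {'mtx': [[434.243, 0.0, 250.429], [0.0, 434.243, 188.704], [0.0, 0.0, 1.0]], 'world_to_cam': [[-0.019, -1.0, 0.012, 0.084], [0.997, -0.018, 0.078, -0.465], [-0.078, 0.013, 0.997, -1.197], [0.0, 0.0, 0.0, 1.0]]}
side {'mtx': [[417.68, 0.0, 261.105], [0.0, 417.68, 193.144], [0.0, 0.0, 1.0]], 'world_to_cam': [[-0.77, -0.638, -0.02, 0.415], [0.439, -0.552, 0.709, -0.205], [-0.463, 0.537, 0.705, -1.064], [0.0, 0.0, 0.0, 1.0]]}
{'time': 0.1, 'joint_pos': array([-1.29561956e+00,  3.00401379e-01,  1.52149618e+00, -9.43989835e-06,
        1.32070554e+00, -6.65945151e-02]), 'qd': array([ 0.00042877, -0.00118034, -0.00200524,  0.00018031,  0.00010142,
        0.00178416]), 'joint_efforts': array([ 4.63634660e-04, -5.32648051e+01, -3.53285801e+01,  7.08997459e-02,
        2.34483078e-02, -6.33535251e-05]), 'ee_pos': array([ 0.1842717 , -0.51797026,  0.20496049]), 'tool_rot': array([ 9.85434221e-01,  1.70056288e-01, -5.71427101e-05, -5.02004039e-04]), 'contact_force': array([ 0.32609026, -0.41413527, -0.62088822]), 'moment': array([-0.0217727 ,  0.0256203 , -0.02916814]), 'grip_force': 0.0, 'width': 0.09405719530063156}
```

```bash
python3 - <<'E'
import cv2,numpy as np
a=cv2.imread('pics/top0.png');cv2.imwrite('pics/v1.png',cv2.resize(a,(800,600),interpolation=cv2.INTER_CUBIC))
E
```

```text
(no output)
```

View pics/v1.png

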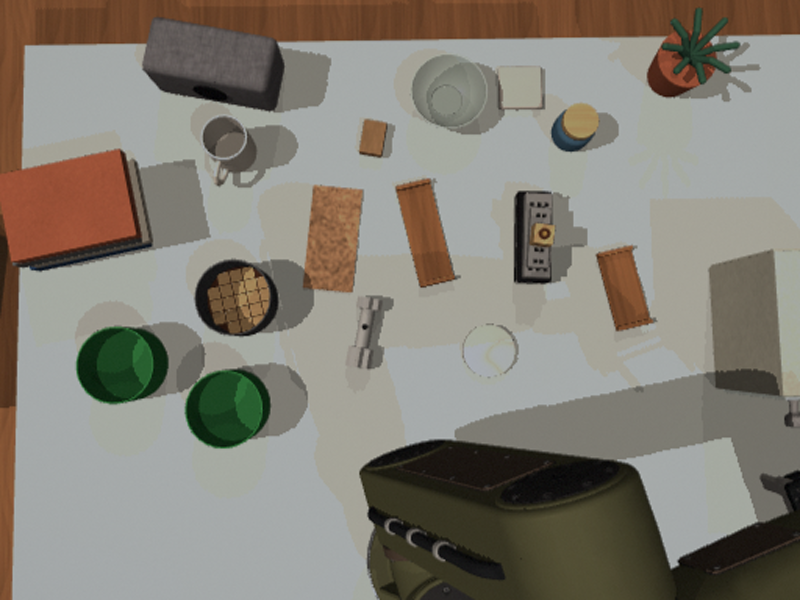

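View pics/side0.png

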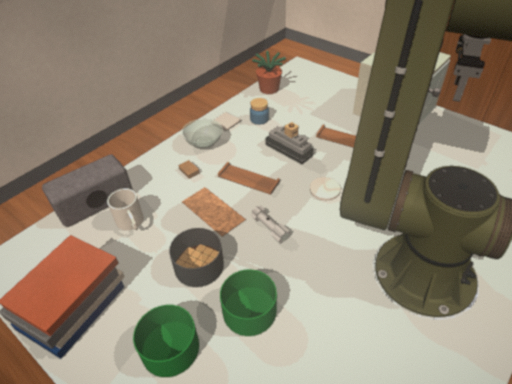

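The top view (800x600 picture) shows:
- The pile is at (534,237), with the cube on it at (543,234).
- The short rest is at (624,288), the long rest at (425,232) and the mat at (334,239).
- The dark tin with tiles is at (236,298). The two green tins at (122,365) and (228,408) are decoys.
- The loose wooden block at (373,138) lies on the shelf, not on the pile, so it isn't the cube.
- The flashlight is at (366,332).

The side view agrees. I'll measure them now, with one enlarged crop to confirm.

```bash
cat > m.py <<'E'
from h import *
P=cloud('top0');img=load('top0')['p'];hsv=cv2.cvtColor(img,cv2.COLOR_RGB2HSV)
z=P[...,2]
def box(u,v,r,f,name):
    u,v,r=u/1.5625,v/1.5625,r/1.5625
    V,U=np.mgrid[:384,:512]
    m=(np.hypot(U-u,V-v)<r)&f&np.isfinite(z)
    q=P[m]
    (c,s,a)=cv2.minAreaRect(q[:,:2].astype(np.float32))
    b=cv2.boxPoints((c,s,a));e=[b[1]-b[0],b[2]-b[1]];e=max(e,key=np.linalg.norm)
    ang=np.degrees(np.arctan2(e[1],e[0]));ang=(ang+90)%180-90
    print(name,m.sum(),'c',np.round(c,4),'size',np.round(sorted(s),4),'yaw',round(ang,1),'z',np.round(np.percentile(q[:,2],[5,50,95]),4))
sat=hsv[...,1]>90
box(534,237,70,(z>.02),'case')
box(534,237,70,(z>.041),'large')
box(534,237,70,(z>.062),'small')
box(543,234,40,(z>.09),'cube')
box(624,288,60,sat,'short'); box(425,232,70,sat,'long'); box(334,239,70,sat,'mat')
box(236,298,60,(z>.06),'tin'); box(236,298,30,(z<.06),'tiles'); box(366,332,50,(z>.008),'flash')
V,U=np.mgrid[:384,:512];print('table z',np.nanmedian(z[(np.hypot(U-420/1.5625,V-400/1.5625)<15)]), np.nanmedian(z[(np.hypot(U-600/1.5625,V-180/1.5625)<15)]))
E
python3 m.py; python3 - <<'E'
import cv2
a=cv2.imread('pics/top0.png')[110:220,310:430];cv2.imwrite('pics/v2.png',cv2.resize(a,None,fx=5,fy=5,interpolation=cv2.INTER_CUBIC))
E
```

```text
case 1376 c [ 0.5663 -0.2246] size [0.1507 0.1661] yaw -2.1 z [0.029  0.0579 0.1092]
large 1022 c [ 0.5662 -0.1815] size [0.0499 0.1507] yaw -4.0 z [0.0511 0.0714 0.1099]
small 584 c [ 0.5575 -0.1801] size [0.0377 0.1108] yaw -5.4 z [0.0681 0.076  0.1111]
cube 194 c [ 0.5587 -0.1794] size [0.0342 0.0347] yaw -11.1 z [0.0955 0.1081 0.1123]
short 1147 c [ 0.4728 -0.3457] size [0.0676 0.1448] yaw 13.0 z [0.0026 0.0069 0.0162]
long 1504 c [0.5706 0.0587] size [0.1557 0.1893] yaw 12.5 z [0.0026 0.0069 0.0158]
mat 2062 c [0.5741 0.1815] size [0.0898 0.1887] yaw -6.5 z [-0.0001  0.0038  0.0078]
tin 331 c [0.4638 0.3445] size [0.1276 0.1282] yaw 88.2 z [0.062  0.0771 0.0837]
tiles 1158 c [0.4677 0.3544] size [0.1044 0.1076] yaw 42.7 z [0.0089 0.0129 0.0167]
flash 566 c [0.4118 0.1415] size [0.1204 0.1438] yaw -19.1 z [0.0166 0.0293 0.038 ]
table z 0.0006375563667226913 0.0007184902340753307
```

View pics/v2.png

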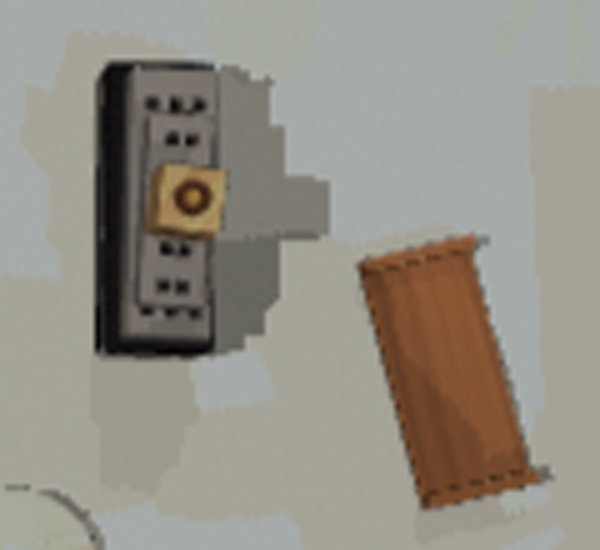

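The crop confirms the pile: black case, large remote, small remote, and the cube with a ring on top. The short rest is beside it. Next I'll write a helper that works out shifts and turns to a target.

```bash
cat > g.py <<'E'
import sys;from h import *
def go(x,y,z,yaw):
    s=sense();q=s['tool_rot'];th=np.degrees(2*np.arctan2(q[1],q[0]));p=s['ee_pos']
    t=(th-yaw+90)%180-90
    a=np.radians(th-t);d=(np.array([x,y,z])-p)*1000
    print('t',round(s['time'],2),'now',np.round(p,4),'yaw',round((th+180)%360-180,2),'w',round(s['width'],4),'F',np.round(s['contact_force'],1))
    print('TURN',round(t,2),'then shift x %.1f y %.1f z %.1f'%(d[0]*np.cos(a)+d[1]*np.sin(a),d[0]*np.sin(a)-d[1]*np.cos(a),-d[2]))
if __name__=='__main__': go(*map(float,sys.argv[1:5]))
E
python3 g.py .559 -.18 .26 -6
python3 - <<'E'
from h import *
P=cloud('top0');z=P[...,2]
for n,(a,b,c,d) in dict(box=(700,800,250,400)).items():
    q=P[int(c/1.5625):int(d/1.5625),int(a/1.5625):]; m=q[...,2]>.05
    q=q[m];print(n,np.nanmin(q,0),np.nanmax(q,0))
E
```

```text
t 0.1 now [ 0.1843 -0.518   0.205 ] yaw 19.58 w 0.0941 F [ 0.3 -0.4 -0.6]
TURN 25.58 then shift x 337.3 y -375.3 z -55.0
box [ 0.28298772 -0.54569895  0.05011401] [ 0.51406074 -0.50212467  0.21482981]
```

Call:
{"name": "jog_arm", "arguments": {
  "steps": [
    [0, 0, -18, 8.5, -1],
    [0, 0, -18, 8.5, -1],
    [0, 0, -19, 8.6, -1],
    [28, -31, 0, 0, -1],
    [28, -31, 0, 0, -1],
    [28, -31, 0, 0, -1],
    [28, -31, 0, 0, -1],
    [28, -31, 0, 0, -1]
  ]
}}

```text
time: 1.1
ee_pos: [0.3406, -0.3776, 0.2602]
tool_rot: [0.999, -0.053, -0.0, -0.0]
contact_force: [0.4, 0.2, 0.7]
width: 0.0938
grip_force: 0.0
```

Call:
{"name": "jog_arm", "arguments": {
  "steps": [
    [28, -31, 0, 0, -1],
    [28, -31, 0, 0, -1],
    [28, -31, 0, 0, -1],
    [28, -31, 0, 0, -1],
    [28, -31, 0, 0, -1],
    [28, -32, 0, 0, -1],
    [28, -33, 0, 0, -1],
    [0, 0, 0, 0, -1]
  ]
}}

```text
time: 2.1
ee_pos: [0.5589, -0.1785, 0.2596]
tool_rot: [0.999, -0.051, -0.001, -0.0]
contact_force: [-0.9, -0.5, -0.6]
width: 0.0937
grip_force: 0.0
```

```bash
python3 - <<'E'
from h import *
from g import go
p,d,m=snap('wrist','w1');print({k:np.round(v,3).tolist() if not isinstance(v,str) else v for k,v in m.items()})
go(.559,-.18,.26,-6)
cv2.imwrite('pics/v3.png',cv2.resize(p[:,:,::-1],(800,600),interpolation=cv2.INTER_CUBIC))
E
```

```text
{'mtx': [[297.319, 0.0, 256.68], [0.0, 297.319, 191.765], [0.0, 0.0, 1.0]], 'world_to_cam': [[-0.101, -0.995, -0.0, -0.121], [0.959, -0.097, -0.266, -0.511], [0.264, -0.027, 0.964, -0.596], [0.0, 0.0, 0.0, 1.0]]}
t 2.15 now [ 0.5581 -0.1797  0.2597] yaw -5.91 w 0.0941 F [-0.9  0.3  0.5]
TURN 0.09 then shift x 0.9 y 0.2 z -0.3
```

View pics/v3.png

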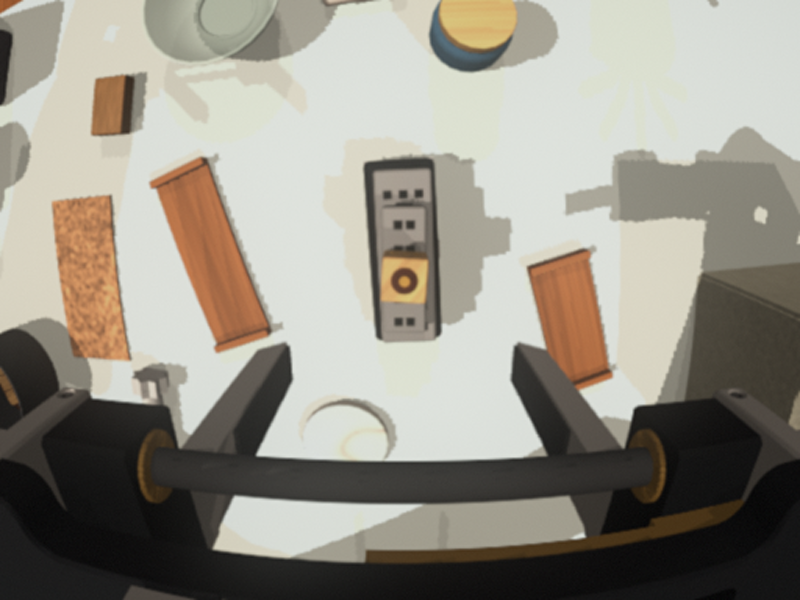

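The wrist view shows the cube at (404,278) on the small remote, and the large remote and case almost parallel to the tool. I'll segment its depth by height.

```bash
cat > w.py <<'E'
from h import *
def seg(name,fish,cx,cy,r,zlo,zhi,lab,er=0):
    P=cloud(name,fish);z=P[...,2]
    m=(np.hypot(P[...,0]-cx,P[...,1]-cy)<r)&(z>zlo)&(z<zhi)
    if er: m=cv2.morphologyEx(m.astype(np.uint8),cv2.MORPH_OPEN,np.ones((3,3)))>0
    n,l,st,_=cv2.connectedComponentsWithStats(m.astype(np.uint8))
    if n<2: print(lab,'none');return
    m=l==1+np.argmax(st[1:,4]);q=P[m]
    (c,s,a)=cv2.minAreaRect(q[:,:2].astype(np.float32))
    b=cv2.boxPoints((c,s,a));e=max([b[1]-b[0],b[2]-b[1]],key=np.linalg.norm)
    ang=(np.degrees(np.arctan2(e[1],e[0]))+90)%180-90
    print(lab,m.sum(),'c',np.round(c,4),'size',np.round(sorted(s),4),'yaw',round(ang,1),'z',np.round(np.percentile(q[:,2],[5,50,95]),4),'med',np.round(np.median(q[:,:2],0),4))
E
python3 - <<'E'
from w import *
for zl,zh,l in((.1,.12,'cube'),(.066,.12,'small'),(.049,.12,'large'),(.022,.12,'case')):seg('w1',True,.56,-.18,.1,zl,zh,l)
E
```

```text
cube 882 c [ 0.5595 -0.18  ] size [0.034  0.0344] yaw -8.9 z [0.1063 0.1084 0.1101] med [ 0.5609 -0.1801]
small 2349 c [ 0.5596 -0.1801] size [0.0355 0.1064] yaw -5.1 z [0.0727 0.0751 0.1094] med [ 0.5689 -0.1805]
large 4005 c [ 0.5663 -0.1821] size [0.0487 0.1509] yaw -3.6 z [0.055  0.0736 0.1091] med [ 0.5757 -0.1826]
case 5154 c [ 0.5681 -0.1813] size [0.064  0.1651] yaw -2.2 z [0.0323 0.0572 0.1089] med [ 0.5774 -0.1815]
```

Call:
{"name": "jog_arm", "arguments": {
  "steps": [
    [1, 0, 30, 3, -1],
    [0, 0, 40, 0, -1],
    [0, 0, 40, 0, -1],
    [0, 0, 35, 0, -1],
    [0, 0, 20, 0, -1],
    [0, 0, 10, 0, -1],
    [0, 0, 5, 0, -1],
    [0, 0, 0, 0, -1]
  ]
}}

```text
time: 3.15
ee_pos: [0.5589, -0.1808, 0.0809]
tool_rot: [0.997, -0.079, 0.0, 0.0]
contact_force: [0.3, 0.4, 0.2]
width: 0.0945
grip_force: 0.0
```

Call:
{"name": "jog_arm", "arguments": {
  "steps": [
    [0, 0, 0, 0, 0.5],
    [0, 0, 0, 0, 0.5],
    [0, 0, 0, 0, 1],
    [0, 0, 0, 0, 1],
    [0, 0, 0, 0, 1],
    [0, 0, 0, 0, 1],
    [0, 0, 0, 0, 1],
    [0, 0, 0, 0, 1]
  ],
  "squeeze": 12
}}

```text
time: 4.15
ee_pos: [0.5588, -0.1806, 0.0804]
tool_rot: [0.997, -0.079, -0.0, -0.0]
contact_force: [0.3, 1.4, -0.2]
width: 0.0337
grip_force: 12.0
```

```bash
python3 g.py .46 .345 .22 -9; python3 - <<'E'
from w import *
P=cloud('top0');z=P[...,2]
m=(np.hypot(P[...,0]-.465,P[...,1]-.345)<.075)&(z>.074)&(z<.09)
q=P[m];print(len(q),cv2.minEnclosingCircle(q[:,:2].astype(np.float32)),cv2.fitEllipse(q[:,:2].astype(np.float32)))
E
```

```text
t 4.15 now [ 0.5588 -0.1806  0.0804] yaw -9.02 w 0.0337 F [ 0.3  1.4 -0.2]
TURN -0.02 then shift x -179.8 y -503.6 z -139.6
210 ((0.4647018611431122, 0.3454369902610779), 0.06555505841970444) ((0.4642030894756317, 0.3448764383792877), (0.12604127824306488, 0.12623916566371918), 102.15425872802734)
```

Call:
{"name": "jog_arm", "arguments": {
  "steps": [
    [0, 0, -10, 0, 1],
    [0, 0, -25, 0, 1],
    [0, 0, -35, 0, 1],
    [0, 0, -40, 0, 1],
    [0, 0, -30, 0, 1],
    [-9, -45, 0, 0, 1],
    [-18, -45, 0, 0, 1],
    [-18, -45, 0, 0, 1]
  ]
}}

```text
time: 5.15
ee_pos: [0.535, -0.0389, 0.2212]
tool_rot: [0.997, -0.079, 0.0, 0.0]
contact_force: [-0.3, -0.4, 0.5]
width: 0.0343
grip_force: 12.0
```

Call:
{"name": "jog_arm", "arguments": {
  "steps": [
    [-14, -41, 0, 0, 1],
    [-14, -41, 0, 0, 1],
    [-15, -41, 0, 0, 1],
    [-15, -41, 0, 0, 1],
    [-15, -41, 0, 0, 1],
    [-15, -41, 0, 0, 1],
    [-14, -41, 0, 0, 1],
    [-14, -41, 0, 0, 1]
  ]
}}

```text
time: 6.15
ee_pos: [0.4719, 0.3033, 0.2213]
tool_rot: [0.997, -0.079, 0.0, -0.0]
contact_force: [-0.1, 0.3, 0.4]
width: 0.034
grip_force: 12.0
```

Call:
{"name": "jog_arm", "arguments": {
  "steps": [
    [-14, -40, 0, 0, 1],
    [0, 0, 20, 0, 1],
    [0, 0, 0, 0, 1],
    [0, 0, 0, 0, 1],
    [0, 0, 0, 0, 1],
    [0, 0, 0, 0, 1],
    [0, 0, 0, 0, 1],
    [0, 0, 0, 0, 1]
  ]
}}

```text
time: 7.15
ee_pos: [0.4648, 0.3436, 0.2005]
tool_rot: [0.997, -0.079, 0.0, -0.0]
contact_force: [-0.7, 0.2, -0.5]
width: 0.0337
grip_force: 12.0
```

```bash
python3 - <<'E'
from w import *
from g import go
p,d,m=snap('wrist','w2')
P=cloud('w2',True);z=P[...,2]
m=(np.hypot(P[...,0]-.465,P[...,1]-.345)<.085)&(z>.072)&(z<.088)
q=P[m];print(len(q),cv2.minEnclosingCircle(q[:,:2].astype(np.float32)),cv2.fitEllipse(q[:,:2].astype(np.float32)))
m=(np.hypot(P[...,0]-.465,P[...,1]-.345)<.05)&(z<.065);print('tiles z',np.percentile(z[m],[5,50,95]),m.sum())
go(.464,.345,.12,-9)
E
```

```text
1000 ((0.46492433547973633, 0.34587374329566956), 0.0652165338397026) ((0.4651544988155365, 0.34571799635887146), (0.12512332201004028, 0.12640072405338287), 89.92577362060547)
tiles z [0.01124167 0.01259087 0.01392789] 4579
t 7.2 now [0.4648 0.3436 0.2005] yaw -9.02 w 0.0337 F [ 0.1  0.4 -0.8]
TURN -0.02 then shift x -1.0 y -1.2 z 80.5
```

View pics/w2.png

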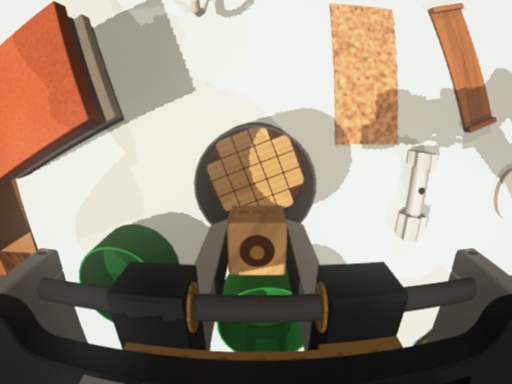

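The wrist view shows the cube held over the dark tin, whose tiles are at about (255,170). I'll go down to just above the tiles and then feel for the bottom.

Call:
{"name": "jog_arm", "arguments": {
  "steps": [
    [0, -2, 30, 0, 1],
    [0, 0, 40, 0, 1],
    [0, 0, 40, 0, 1],
    [0, 0, 25, 0, 1],
    [0, 0, 15, 0, 1],
    [0, 0, 10, 0, 1],
    [0, 0, 5, 0, 1],
    [0, 0, 3, 0, 1]
  ]
}}

```text
time: 8.2
ee_pos: [0.4654, 0.3458, 0.0328]
tool_rot: [0.997, -0.079, 0.0, -0.0]
contact_force: [-0.8, -0.7, -0.4]
width: 0.0338
grip_force: 12.0
```

Call:
{"name": "jog_arm", "arguments": {
  "steps": [
    [0, 0, 2, 0, 1],
    [0, 0, 2, 0, 1],
    [0, 0, 2, 0, 1],
    [0, 0, 2, 0, 1],
    [0, 0, 1, 0, 1],
    [0, 0, 1, 0, 1],
    [0, 0, 1, 0, 1],
    [0, 0, 0, 0, 1]
  ]
}}

```text
time: 9.2
ee_pos: [0.4651, 0.3456, 0.0214]
tool_rot: [0.997, -0.079, -0.0, 0.0]
contact_force: [-0.3, -0.3, -0.1]
width: 0.0339
grip_force: 12.0
```

Call:
{"name": "jog_arm", "arguments": {
  "steps": [
    [0, 0, 0.5, 0, 1],
    [0, 0, 0.5, 0, 1],
    [0, 0, 0.5, 0, 1],
    [0, 0, 0.5, 0, 1],
    [0, 0, 0, 0, 1],
    [0, 0, 0, 0, 1],
    [0, 0, 0, 0, 1],
    [0, 0, 0, 0, 1]
  ]
}}

```text
time: 10.2
ee_pos: [0.4651, 0.3456, 0.0195]
tool_rot: [0.997, -0.079, -0.0, 0.0]
contact_force: [0.1, 0.3, -0.6]
width: 0.0341
grip_force: 12.0
```

Call:
{"name": "jog_arm", "arguments": {
  "steps": [
    [0, 0, 0.5, 0, 1],
    [0, 0, 0, 0, 1],
    [0, 0, 0.5, 0, 1],
    [0, 0, 0, 0, 1],
    [0, 0, 0.4, 0, 1],
    [0, 0, 0, 0, 1],
    [0, 0, 0, 0, 1],
    [0, 0, 0, 0, 1]
  ]
}}

```text
time: 11.2
ee_pos: [0.4652, 0.3457, 0.0188]
tool_rot: [0.997, -0.079, 0.0, -0.0]
contact_force: [-4.0, -3.5, 9.9]
width: 0.034
grip_force: 12.0
```

Contact at 10 N. I'll open the fingers only partly, to stay clear of the tin wall, and lift.

Call:
{"name": "jog_arm", "arguments": {
  "steps": [
    [0, 0, -0.4, 0, 0.15],
    [0, 0, 0, 0, 0.0],
    [0, 0, 0, 0, -0.2],
    [0, 0, 0, 0, -0.2],
    [0, 0, -5, 0, -0.2],
    [0, 0, -20, 0, -0.2],
    [0, 0, -40, 0, -0.2],
    [0, 0, -40, 0, -0.2]
  ]
}}

```text
time: 12.2
ee_pos: [0.465, 0.3455, 0.1249]
tool_rot: [0.997, -0.079, -0.0, 0.0]
contact_force: [-0.4, 0.0, 0.2]
width: 0.0563
grip_force: 0.0
```

Call:
{"name": "jog_arm", "arguments": {
  "steps": [
    [0, 0, -40, 0, -0.2],
    [0, 0, -30, 0, -1],
    [0, 0, 0, 0, -1],
    [15, 41, 0, 0, -1],
    [15, 41, 0, 0, -1],
    [15, 41, 0, 0, -1],
    [15, 41, 0, 0, -1],
    [15, 41, 0, 0, -1]
  ]
}}

```text
time: 13.2
ee_pos: [0.5067, 0.1299, 0.1922]
tool_rot: [0.997, -0.079, -0.001, 0.0]
contact_force: [0.0, 0.5, -0.7]
width: 0.0943
grip_force: 0.0
```

```bash
python3 - <<'E'
from w import *
from g import go
p,d,m=snap('top','t2')
seg('t2',False,.465,.3457,.055,.03,.06,'cube')
go(.5595,-.1802,.15,-5)
E
```

```text
cube 173 c [0.465  0.3449] size [0.0341 0.0341] yaw 80.8 z [0.0383 0.0472 0.0511] med [0.4638 0.3432]
t 13.25 now [0.5074 0.1261 0.1922] yaw -9.14 w 0.094 F [ 0.8 -3.3  0.4]
TURN -4.14 then shift x 78.6 y 300.6 z 42.2
```

Call:
{"name": "jog_arm", "arguments": {
  "steps": [
    [0, 0, 0, -4.1, -1],
    [11, 43, 0, 0, -1],
    [11, 43, 0, 0, -1],
    [11, 43, 0, 0, -1],
    [11, 43, 0, 0, -1],
    [11, 43, 0, 0, -1],
    [11, 43, 0, 0, -1],
    [12, 43, 0, 0, -1]
  ]
}}

```text
time: 14.25
ee_pos: [0.5586, -0.1765, 0.1922]
tool_rot: [0.999, -0.043, -0.001, -0.0]
contact_force: [-0.0, -0.3, -1.4]
width: 0.0939
grip_force: 0.0
```

```bash
python3 - <<'E'
from w import *
from g import go
p,d,m=snap('wrist','w3')
for zl,zh,l in((.066,.12,'small'),(.049,.12,'large'),(.022,.12,'case')):seg('w3',True,.56,-.18,.1,zl,zh,l)
go(.5595,-.1802,.0605,-5)
E
```

```text
small 3416 c [ 0.5596 -0.1801] size [0.0361 0.1056] yaw -5.5 z [0.0723 0.0743 0.0756] med [ 0.5629 -0.1801]
large 5778 c [ 0.5667 -0.1819] size [0.0487 0.151 ] yaw -3.8 z [0.0549 0.0733 0.0754] med [ 0.5746 -0.1825]
case 7290 c [ 0.5687 -0.1814] size [0.0639 0.1643] yaw -2.3 z [0.0324 0.0572 0.0752] med [ 0.5777 -0.1811]
t 14.3 now [ 0.5589 -0.1808  0.1918] yaw -5.07 w 0.0941 F [ 0.7 -4.7  0.2]
TURN -0.07 then shift x 0.6 y -0.7 z 131.3
```

Call:
{"name": "jog_arm", "arguments": {
  "steps": [
    [0.7, -0.7, 25, 0.4, -1],
    [0, 0, 35, 0, -1],
    [0, 0, 30, 0, -1],
    [0, 0, 20, 0, -1],
    [0, 0, 12, 0, -1],
    [0, 0, 6, 0, -1],
    [0, 0, 3, 0, -1],
    [0, 0, 0, 0, 0]
  ]
}}

```text
time: 15.3
ee_pos: [0.5599, -0.1746, 0.0628]
tool_rot: [0.999, -0.046, 0.0, 0.0]
contact_force: [0.3, -0.9, 0.6]
width: 0.0872
grip_force: 0.0
```

Call:
{"name": "jog_arm", "arguments": {
  "steps": [
    [0, 0, 0, 0, 0.1],
    [0, 0, 0, 0, 0.2],
    [0, 0, 0, 0, 1],
    [0, 0, 0, 0, 1],
    [0, 0, 0, 0, 1],
    [0, 0, 0, 0, 1],
    [0, 0, 0, 0, 1],
    [0, 0, 0, 0, 1]
  ],
  "squeeze": 20
}}

```text
time: 16.3
ee_pos: [0.5597, -0.1746, 0.0625]
tool_rot: [0.999, -0.046, 0.0, 0.0]
contact_force: [0.2, -0.5, 0.7]
width: 0.0359
grip_force: 20.0
```

Call:
{"name": "jog_arm", "arguments": {
  "steps": [
    [0, 0, -3, 0, 1],
    [0, 0, -10, 0, 1],
    [0, 0, -20, 0, 1],
    [0, 0, -30, 0, 1],
    [0, 0, -30, 0, 1],
    [0, 0, -27, 0, 1],
    [0, 0, 0, 0, 1],
    [0, 0, 0, 0, 1]
  ]
}}

```text
time: 17.3
ee_pos: [0.5593, -0.1744, 0.1815]
tool_rot: [0.999, -0.046, -0.001, -0.0]
contact_force: [0.5, 0.4, -1.3]
width: 0.0358
grip_force: 20.0
```

```bash
python3 - <<'E'
from w import *
from g import go
p,d,m=snap('top','t3')
P=cloud('t3');z=P[...,2]
seg('t3',False,.4728,-.3457,.082,.0045,.03,'short rest')
seg('t3',False,.4728,-.3457,.09,.0105,.03,'stop')
for l,c in (('long',(.5706,.0587)),):seg('t3',False,*c,.1,.0045,.03,l)
go(.4728,-.3457,.1,13)
p,d,m=snap('wrist','w4')
seg('w4',True,.4728,-.3457,.09,.0045,.03,'short rest w')
seg('w4',True,.5706,.0587,.11,.0045,.03,'long rest w')
# sat-mask version
hsv=cv2.cvtColor(load('top0')['p'],cv2.COLOR_RGB2HSV);P=cloud('top0')
for l,c,r in (('short',(.4728,-.3457),.085),('long',(.5706,.0587),.11),('mat',(.5741,.1815),.12)):
    m=((hsv[...,1]>90)&(np.hypot(P[...,0]-c[0],P[...,1]-c[1])<r)).astype(np.uint8)
    m=cv2.morphologyEx(m,cv2.MORPH_OPEN,np.ones((3,3)))
    n,L,st,_=cv2.connectedComponentsWithStats(m);q=P[L==1+np.argmax(st[1:,4])]
    print(l,cv2.minAreaRect(q[:,:2].astype(np.float32)))
E
```

```text
short rest 78 c [ 0.4336 -0.3806] size [0.0264 0.0515] yaw 8.6 z [0.0054 0.008  0.0183] med [ 0.4247 -0.3805]
stop 25 c [ 0.4129 -0.3814] size [0.0099 0.0221] yaw -78.5 z [0.0128 0.0167 0.0192] med [ 0.4127 -0.38  ]
long 1107 c [0.5826 0.0161] size [0.0786 0.1897] yaw 18.5 z [0.0049 0.0073 0.013 ] med [0.5819 0.0156]
t 17.35 now [ 0.5593 -0.1744  0.1813] yaw -5.32 w 0.0359 F [-0.1 -1.  -0.7]
TURN -18.32 then shift x -122.8 y 147.5 z 81.3
short rest w 3865 c [ 0.4743 -0.3459] size [0.0655 0.1456] yaw 12.6 z [0.0052 0.0065 0.0163] med [ 0.4843 -0.3443]
long rest w 5607 c [0.581  0.0126] size [0.0662 0.1906] yaw 12.4 z [0.0051 0.0064 0.0156] med [0.5831 0.0124]
short ((0.4727984666824341, -0.3456552028656006), (0.14475107192993164, 0.06764430552721024), 13.038707733154297)
long ((0.5801759362220764, 0.013475779443979263), (0.18842312693595886, 0.06297437846660614), 12.564566612243652)
mat ((0.574110746383667, 0.1814662218093872), (0.0897868275642395, 0.18866464495658875), 83.47307586669922)
```

Call:
{"name": "jog_arm", "arguments": {
  "steps": [
    [0, 0, 0, -9, 1],
    [0, 0, 0, -9.1, 1],
    [-24, 29, 0, 0, 1],
    [-31, 37, 0, 0, 1],
    [-31, 37, 0, 0, 1],
    [-24, 29, 0, 0, 1],
    [-12, 15, 0, 0, 1],
    [0, 0, 0, 0, 1]
  ]
}}

```text
time: 18.4
ee_pos: [0.473, -0.3452, 0.1819]
tool_rot: [0.994, 0.111, -0.0, -0.0]
contact_force: [0.4, -0.4, -0.4]
width: 0.0354
grip_force: 20.0
```

Call:
{"name": "jog_arm", "arguments": {
  "steps": [
    [0, 0, 20, 0, 1],
    [0, 0, 30, 0, 1],
    [0, 0, 20, 0, 1],
    [0, 0, 10, 0, 1],
    [0, 0, 0, 0, 1],
    [0, 0, 0, 0, 1],
    [0, 0, 0, 0, 1],
    [0, 0, 0, 0, 1]
  ]
}}

```text
time: 19.4
ee_pos: [0.4734, -0.345, 0.1029]
tool_rot: [0.994, 0.111, 0.0, 0.0]
contact_force: [-0.4, 0.2, -1.3]
width: 0.0361
grip_force: 20.0
```

```bash
python3 - <<'E'
from w import *
from g import go
p,d,m=snap('wrist','w5')
seg('w5',True,.4738,-.3458,.1,.0035,.03,'short rest w')
seg('w5',True,.4738,-.3458,.1,.10,.135,'remote')
go(.4738,-.3458,.0125,12.8)
E
```

```text
short rest w 2837 c [ 0.4946 -0.341 ] size [0.0644 0.1024] yaw 12.3 z [0.0053 0.0066 0.0169] med [ 0.5259 -0.3353]
remote 9174 c [ 0.4788 -0.3434] size [0.0597 0.0955] yaw 12.7 z [0.1126 0.1148 0.1235] med [ 0.4846 -0.3422]
t 19.45 now [ 0.4733 -0.345   0.1028] yaw 12.78 w 0.0358 F [-0.2  0.1 -1. ]
TURN -0.02 then shift x 0.3 y 0.9 z 90.3
```

View pics/w5.png

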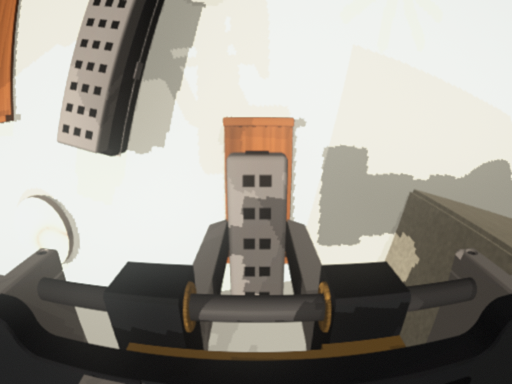

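The view shows the small remote held at (258,220), in line with the short rest at (258,150). Lowering it.

Call:
{"name": "jog_arm", "arguments": {
  "steps": [
    [-0.3, 0.9, 20, 0, 1],
    [0, 0, 30, 0, 1],
    [0, 0, 20, 0, 1],
    [0, 0, 10, 0, 1],
    [0, 0, 4, 0, 1],
    [0, 0, 3, 0, 1],
    [0, 0, 1, 0, 1],
    [0, 0, 0, 0, 1]
  ]
}}

```text
time: 20.45
ee_pos: [0.4733, -0.346, 0.0148]
tool_rot: [0.994, 0.111, 0.0, 0.0]
contact_force: [0.5, 0.2, -1.1]
width: 0.0358
grip_force: 20.0
```

Call:
{"name": "jog_arm", "arguments": {
  "steps": [
    [0, 0, 0.5, 0, 1],
    [0, 0, 0.5, 0, 1],
    [0, 0, 0.5, 0, 1],
    [0, 0, 0, 0, 1],
    [0, 0, 0, 0, 1],
    [0, 0, 0, 0, 1],
    [0, 0, 0, 0, 1],
    [0, 0, 0, 0, 1]
  ]
}}

```text
time: 21.45
ee_pos: [0.4732, -0.3458, 0.013]
tool_rot: [0.994, 0.111, -0.0, 0.0]
contact_force: [-0.6, 0.1, -1.0]
width: 0.0357
grip_force: 20.0
```

Call:
{"name": "jog_arm", "arguments": {
  "steps": [
    [0, 0, 0.4, 0, 1],
    [0, 0, 0, 0, 1],
    [0, 0, 0.4, 0, 1],
    [0, 0, 0, 0, 1],
    [0, 0, 0, 0, 1],
    [0, 0, 0, 0, 1],
    [0, 0, 0, 0, 1],
    [0, 0, 0, 0, 1]
  ]
}}

```text
time: 22.45
ee_pos: [0.4732, -0.3458, 0.0125]
tool_rot: [0.994, 0.111, 0.0, 0.0]
contact_force: [-2.3, 2.4, 6.0]
width: 0.0362
grip_force: 20.0
```

Contact at 6 N. Releasing gently and lifting.

Call:
{"name": "jog_arm", "arguments": {
  "steps": [
    [0, 0, 0, 0, 0.2],
    [0, 0, 0, 0, 0.1],
    [0, 0, 0, 0, -0.2],
    [0, 0, 0, 0, -0.4],
    [0, 0, -5, 0, -0.4],
    [0, 0, -20, 0, -0.6],
    [0, 0, -40, 0, -1],
    [0, 0, -40, 0, -1]
  ]
}}

```text
time: 23.45
ee_pos: [0.4732, -0.3459, 0.1198]
tool_rot: [0.994, 0.111, 0.0, 0.0]
contact_force: [0.4, -0.6, 0.4]
width: 0.0915
grip_force: 0.0
```

Call:
{"name": "jog_arm", "arguments": {
  "steps": [
    [0, 0, -35, 0, -1],
    [0, 0, -20, 0, -1],
    [0, 0, -10, 0, -1],
    [0, 0, 0, 0, -1],
    [0, 0, 0, 0, -1],
    [0, 0, 0, 0, -1],
    [0, 0, 0, 0, -1],
    [0, 0, 0, 0, -1]
  ]
}}

```text
time: 24.45
ee_pos: [0.4731, -0.3458, 0.1819]
tool_rot: [0.994, 0.111, -0.0, -0.0]
contact_force: [-0.5, 1.0, -0.1]
width: 0.0938
grip_force: 0.0
```

```bash
python3 - <<'E'
from w import *
from g import go
p,d,m=snap('wrist','w6')
seg('w6',True,.4738,-.3458,.1,.018,.03,'small')
seg('w6',True,.4738,-.3458,.1,.0035,.03,'rest')
seg('w6',True,.5667,-.1814,.11,.047,.08,'large');seg('w6',True,.5687,-.1814,.11,.022,.08,'case')
go(.5667,-.1814,.18,-3.8)
E
```

```text
small 2678 c [ 0.4735 -0.3454] size [0.0361 0.1064] yaw 13.1 z [0.0224 0.0243 0.0256] med [ 0.4766 -0.3449]
rest 6107 c [ 0.4736 -0.3454] size [0.0648 0.1449] yaw 12.3 z [0.0054 0.0163 0.0253] med [ 0.4784 -0.3446]
large 5382 c [ 0.5658 -0.1827] size [0.0489 0.1507] yaw -3.5 z [0.0529 0.0563 0.0577] med [ 0.5656 -0.1857]
case 7161 c [ 0.5672 -0.1841] size [0.0598 0.1652] yaw -2.6 z [0.0296 0.0559 0.0576] med [ 0.5654 -0.1932]
t 24.5 now [ 0.4732 -0.3458  0.182 ] yaw 12.78 w 0.0943 F [-0.3 -0.2  0.2]
TURN 16.58 then shift x 82.4 y -170.2 z 2.0
```

The small remote lies centred and in line, within 1 mm and 1°. Next is the large remote.

Call:
{"name": "jog_arm", "arguments": {
  "steps": [
    [0, 0, 0, 8.2, -1],
    [0, 0, 0, 8.2, -1],
    [14, -28, 0, 0, -1],
    [22, -45, 0, 0, -1],
    [22, -45, 0, 0, -1],
    [16, -34, 0, 0, -1],
    [8, -17, 0, 0, -1],
    [0, 0, 0, 0, -1]
  ]
}}

```text
time: 25.5
ee_pos: [0.5658, -0.182, 0.182]
tool_rot: [1.0, -0.031, -0.0, 0.0]
contact_force: [0.5, 0.8, 0.1]
width: 0.0937
grip_force: 0.0
```

Call:
{"name": "jog_arm", "arguments": {
  "steps": [
    [0, 0, 20, 0, -1],
    [0, 0, 20, 0, -1],
    [0, 0, 10, 0, -1],
    [0, 0, 0, 0, -1],
    [0, 0, 0, 0, -1],
    [0, 0, 0, 0, -1],
    [0, 0, 0, 0, -1],
    [0, 0, 0, 0, -1]
  ]
}}

```text
time: 26.5
ee_pos: [0.5657, -0.1823, 0.1323]
tool_rot: [1.0, -0.032, 0.0, 0.0]
contact_force: [-0.9, -0.0, 0.6]
width: 0.094
grip_force: 0.0
```

```bash
python3 - <<'E'
from w import *
from g import go
p,d,m=snap('wrist','w7')
seg('w7',True,.5667,-.1814,.11,.047,.08,'large');seg('w7',True,.5687,-.1814,.11,.022,.08,'case')
seg('w7',True,.58,.0128,.11,.0035,.03,'long')
go(.5663,-.1821,.0415,-3.7)
E
```

```text
large 8240 c [ 0.5671 -0.1822] size [0.0485 0.1506] yaw -3.3 z [0.0549 0.0563 0.0576] med [ 0.5751 -0.1827]
case 10249 c [ 0.568  -0.1812] size [0.0635 0.1644] yaw -2.5 z [0.0325 0.0561 0.0575] med [ 0.5787 -0.1816]
long 6970 c [0.581  0.0128] size [0.0656 0.1907] yaw 12.4 z [0.0051 0.0064 0.016 ] med [0.5842 0.0103]
t 26.55 now [ 0.5657 -0.1823  0.1323] yaw -3.61 w 0.0938 F [-0.1  0.5  1.2]
TURN 0.09 then shift x 0.6 y -0.3 z 90.8
```

Call:
{"name": "jog_arm", "arguments": {
  "steps": [
    [1.2, 0, 20, -0.3, -1],
    [0, 0, 30, 0, -1],
    [0, 0, 22, 0, -1],
    [0, 0, 12, 0, -1],
    [0, 0, 6, 0, -1],
    [0, 0, 2.5, 0, -1],
    [0, 0, 0, 0, -0.3],
    [0, 0, 0, 0, -0.15]
  ]
}}

```text
time: 27.55
ee_pos: [0.5671, -0.1825, 0.0402]
tool_rot: [1.0, -0.029, 0.0, 0.0]
contact_force: [-0.8, 0.5, -0.2]
width: 0.0774
grip_force: 0.0
```

Call:
{"name": "jog_arm", "arguments": {
  "steps": [
    [0, 0, 0, 0, -0.05],
    [0, 0, 0, 0, 0.05],
    [0, 0, 0, 0, 1],
    [0, 0, 0, 0, 1],
    [0, 0, 0, 0, 1],
    [0, 0, 0, 0, 1],
    [0, 0, 0, 0, 1],
    [0, 0, 0, 0, 1]
  ],
  "squeeze": 25
}}

```text
time: 28.55
ee_pos: [0.5669, -0.1824, 0.0397]
tool_rot: [1.0, -0.029, 0.0, 0.0]
contact_force: [-1.0, -1.3, 1.4]
width: 0.048
grip_force: 25.0
```

Call:
{"name": "jog_arm", "arguments": {
  "steps": [
    [0, 0, -3, 0, 1],
    [0, 0, -10, 0, 1],
    [0, 0, -20, 0, 1],
    [0, 0, -25, 0, 1],
    [0, 0, -20, 0, 1],
    [0, 0, -10, 0, 1],
    [0, 0, 0, 0, 1],
    [0, 0, 0, 0, 1]
  ]
}}

```text
time: 29.55
ee_pos: [0.5665, -0.1823, 0.1268]
tool_rot: [1.0, -0.029, -0.001, -0.0]
contact_force: [-0.4, -0.3, -1.7]
width: 0.0479
grip_force: 25.0
```

```bash
python3 g.py .5805 .013 .1 12.5
```

```text
t 29.55 now [ 0.5665 -0.1823  0.1268] yaw -3.31 w 0.0479 F [-0.4 -0.3 -1.7]
TURN -15.81 then shift x 55.9 y -187.6 z 26.8
```

Call:
{"name": "jog_arm", "arguments": {
  "steps": [
    [0, 0, 0, -7.9, 1],
    [0, 0, 0, -7.9, 1],
    [8, -28, 0, 0, 1],
    [14, -46, 0, 0, 1],
    [14, -46, 0, 0, 1],
    [12, -40, 0, 0, 1],
    [8, -27.6, 0, 0, 1],
    [0, 0, 0, 0, 1]
  ]
}}

```text
time: 30.55
ee_pos: [0.5807, 0.0145, 0.1268]
tool_rot: [0.994, 0.11, -0.001, -0.0]
contact_force: [-0.4, -0.6, -1.9]
width: 0.0479
grip_force: 25.0
```

Call:
{"name": "jog_arm", "arguments": {
  "steps": [
    [0, 0, 15, 0, 1],
    [0, 0, 10, 0, 1],
    [0, 0, 0, 0, 1],
    [0, 0, 0, 0, 1],
    [0, 0, 0, 0, 1],
    [0, 0, 0, 0, 1],
    [0, 0, 0, 0, 1],
    [0, 0, 0, 0, 1]
  ]
}}

```text
time: 31.55
ee_pos: [0.581, 0.0129, 0.1027]
tool_rot: [0.994, 0.109, 0.0, 0.0]
contact_force: [0.5, 0.2, -0.7]
width: 0.0478
grip_force: 25.0
```

```bash
python3 - <<'E'
from w import *
from g import go
p,d,m=snap('wrist','w8')
seg('w8',True,.5805,.013,.11,.0035,.03,'long')
seg('w8',True,.5805,.013,.12,.105,.125,'remote',1)
go(.5805,.013,.0117,12.5)
E
```

```text
long 1663 c [0.6628 0.0315] size [0.0219 0.0638] yaw -77.4 z [0.0053 0.007  0.0171] med [0.6635 0.0318]
remote 14816 c [0.5987 0.0172] size [0.0716 0.1146] yaw 12.7 z [0.1178 0.1194 0.1205] med [0.6048 0.0184]
t 31.6 now [0.581  0.0129 0.1027] yaw 12.49 w 0.0474 F [-0.7  0.2 -2. ]
TURN -0.01 then shift x -0.5 y -0.2 z 91.0
```

View pics/w8.png

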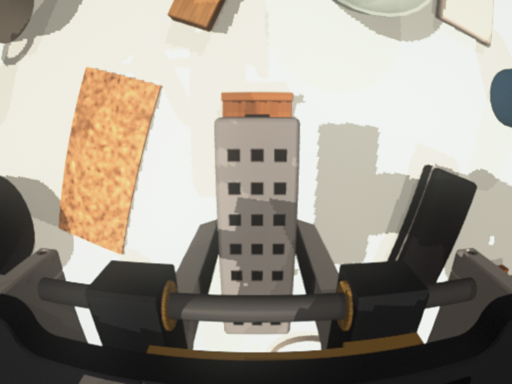

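The large remote, at (257,200), is in line with the long rest, whose far stop is at (257,98). Lowering it.

Call:
{"name": "jog_arm", "arguments": {
  "steps": [
    [-0.5, 0, 20, 0, 1],
    [0, 0, 30, 0, 1],
    [0, 0, 20, 0, 1],
    [0, 0, 10, 0, 1],
    [0, 0, 5, 0, 1],
    [0, 0, 3, 0, 1],
    [0, 0, 1, 0, 1],
    [0, 0, 0, 0, 1]
  ]
}}

```text
time: 32.6
ee_pos: [0.5807, 0.0127, 0.014]
tool_rot: [0.994, 0.109, 0.0, 0.0]
contact_force: [-0.4, 0.4, -1.2]
width: 0.0476
grip_force: 25.0
```

Call:
{"name": "jog_arm", "arguments": {
  "steps": [
    [0, 0, 0.5, 0, 1],
    [0, 0, 0.5, 0, 1],
    [0, 0, 0.4, 0, 1],
    [0, 0, 0, 0, 1],
    [0, 0, 0, 0, 1],
    [0, 0, 0, 0, 1],
    [0, 0, 0, 0, 1],
    [0, 0, 0, 0, 1]
  ]
}}

```text
time: 33.6
ee_pos: [0.5805, 0.0127, 0.0122]
tool_rot: [0.994, 0.109, -0.0, 0.0]
contact_force: [-0.3, -0.5, -1.1]
width: 0.0476
grip_force: 25.0
```

Call:
{"name": "jog_arm", "arguments": {
  "steps": [
    [0, 0, 0.4, 0, 1],
    [0, 0, 0, 0, 1],
    [0, 0, 0.4, 0, 1],
    [0, 0, 0, 0, 1],
    [0, 0, 0, 0, 1],
    [0, 0, 0, 0, 1],
    [0, 0, 0, 0, 1],
    [0, 0, 0, 0, 1]
  ]
}}

```text
time: 34.6
ee_pos: [0.5806, 0.0128, 0.0117]
tool_rot: [0.994, 0.109, 0.0, 0.0]
contact_force: [-2.9, -0.1, 5.3]
width: 0.0478
grip_force: 25.0
```

Call:
{"name": "jog_arm", "arguments": {
  "steps": [
    [0, 0, 0, 0, -0.1],
    [0, 0, 0, 0, -0.2],
    [0, 0, 0, 0, -0.4],
    [0, 0, 0, 0, -0.5],
    [0, 0, -5, 0, -0.5],
    [0, 0, -20, 0, -0.7],
    [0, 0, -40, 0, -1],
    [0, 0, -40, 0, -1]
  ]
}}

```text
time: 35.6
ee_pos: [0.5804, 0.0127, 0.1179]
tool_rot: [0.994, 0.109, -0.0, -0.0]
contact_force: [0.8, 0.5, 0.7]
width: 0.0933
grip_force: 0.0
```

Call:
{"name": "jog_arm", "arguments": {
  "steps": [
    [0, 0, -35, 0, -1],
    [0, 0, -20, 0, -1],
    [0, 0, -10, 0, -1],
    [0, 0, 0, 0, -1],
    [0, 0, 0, 0, -1],
    [0, 0, 0, 0, -1],
    [0, 0, 0, 0, -1],
    [0, 0, 0, 0, -1]
  ]
}}

```text
time: 36.6
ee_pos: [0.5805, 0.0127, 0.1813]
tool_rot: [0.994, 0.109, -0.0, -0.0]
contact_force: [-0.6, 0.0, 0.1]
width: 0.0941
grip_force: 0.0
```

```bash
python3 - <<'E'
from w import *
from g import go
p,d,m=snap('wrist','w9')
seg('w9',True,.5805,.013,.11,.02,.04,'large')
seg('w9',True,.5805,.013,.11,.0035,.04,'rest')
seg('w9',True,.5687,-.1814,.11,.022,.08,'case')
hsv=cv2.cvtColor(load('w9')['p'],cv2.COLOR_RGB2HSV);P=cloud('w9',True)
m=((hsv[...,1]>90)&(np.hypot(P[...,0]-.574,P[...,1]-.1815)<.11)).astype(np.uint8)
m=cv2.morphologyEx(m,cv2.MORPH_OPEN,np.ones((3,3)))
n,L,st,_=cv2.connectedComponentsWithStats(m);q=P[L==1+np.argmax(st[1:,4])]
print('mat',cv2.minAreaRect(q[:,:2].astype(np.float32)))
go(.568,-.1812,.18,-2.5)
E
```

```text
large 5180 c [0.5803 0.013 ] size [0.0485 0.1513] yaw 12.6 z [0.0268 0.0283 0.0296] med [0.5852 0.0137]
rest 8004 c [0.5806 0.0131] size [0.0649 0.1908] yaw 12.4 z [0.0056 0.0277 0.0295] med [0.5901 0.0148]
case 4609 c [ 0.5691 -0.18  ] size [0.0637 0.1627] yaw -2.5 z [0.0276 0.0342 0.0355] med [ 0.5821 -0.1769]
mat ((0.5745236873626709, 0.18117424845695496), (0.0903959795832634, 0.18965914845466614), 83.38836669921875)
t 36.65 now [0.5805 0.0127 0.1813] yaw 12.48 w 0.0942 F [ 0.4  0.  -0.5]
TURN 14.98 then shift x -4.0 y 194.3 z 1.3
```

The large remote is centred too. Mat centre is (0.5745, 0.1812), yaw −6.6°. Last is the case.

Call:
{"name": "jog_arm", "arguments": {
  "steps": [
    [0, 0, 0, 7.5, -1],
    [0, 0, 0, 7.5, -1],
    [-1, 30, 0, 0, -1],
    [-1, 48, 0, 0, -1],
    [-1, 48, 0, 0, -1],
    [-1, 42, 0, 0, -1],
    [0, 26, 0, 0, -1],
    [0, 0, 0, 0, -1]
  ]
}}

```text
time: 37.65
ee_pos: [0.5677, -0.1822, 0.1812]
tool_rot: [1.0, -0.023, -0.0, -0.0]
contact_force: [-0.7, 0.4, 0.1]
width: 0.0941
grip_force: 0.0
```

Call:
{"name": "jog_arm", "arguments": {
  "steps": [
    [0, 0, 20, 0, -1],
    [0, 0, 30, 0, -1],
    [0, 0, 10, 0, -1],
    [0, 0, 0, 0, -1],
    [0, 0, 0, 0, -1],
    [0, 0, 0, 0, -1],
    [0, 0, 0, 0, -1],
    [0, 0, 0, 0, -1]
  ]
}}

```text
time: 38.65
ee_pos: [0.568, -0.1809, 0.1217]
tool_rot: [1.0, -0.022, 0.0, 0.0]
contact_force: [0.1, 0.5, 0.4]
width: 0.0941
grip_force: 0.0
```

```bash
python3 - <<'E'
from w import *
from g import go
p,d,m=snap('wrist','w10')
seg('w10',True,.5687,-.1814,.11,.022,.08,'case');seg('w10',True,.5687,-.1814,.11,.029,.08,'casetop')
go(.568,-.1812,.008,-2.5)
E
```

```text
case 10600 c [ 0.5677 -0.1813] size [0.0638 0.1639] yaw -2.4 z [0.0323 0.0342 0.0354] med [ 0.5771 -0.1811]
casetop 10556 c [ 0.5676 -0.1808] size [0.0628 0.1636] yaw -2.5 z [0.0324 0.0342 0.0354] med [ 0.5772 -0.181 ]
t 38.7 now [ 0.568  -0.1809  0.1216] yaw -2.52 w 0.0938 F [-0.  -0.2  0. ]
TURN -0.02 then shift x -0.0 y 0.3 z 113.6
```

Call:
{"name": "jog_arm", "arguments": {
  "steps": [
    [0, 0.3, 25, 0, -1],
    [0, 0, 35, 0, -1],
    [0, 0, 25, 0, -1],
    [0, 0, 15, 0, -1],
    [0, 0, 8, 0, -1],
    [0, 0, 4, 0, -1],
    [0, 0, 1.5, 0, -0.6],
    [0, 0, 0, 0, -0.45]
  ]
}}

```text
time: 39.7
ee_pos: [0.5682, -0.1813, 0.0084]
tool_rot: [1.0, -0.022, 0.0, 0.0]
contact_force: [-1.0, 0.0, -0.8]
width: 0.0777
grip_force: 0.0
```

Call:
{"name": "jog_arm", "arguments": {
  "steps": [
    [0, 0, 0, 0, -0.35],
    [0, 0, 0, 0, -0.3],
    [0, 0, 0, 0, 1],
    [0, 0, 0, 0, 1],
    [0, 0, 0, 0, 1],
    [0, 0, 0, 0, 1],
    [0, 0, 0, 0, 1],
    [0, 0, 0, 0, 1]
  ],
  "squeeze": 25
}}

```text
time: 40.7
ee_pos: [0.5681, -0.1812, 0.0082]
tool_rot: [1.0, -0.022, 0.0, 0.0]
contact_force: [-0.4, 1.2, 5.8]
width: 0.0619
grip_force: 25.0
```

Call:
{"name": "jog_arm", "arguments": {
  "steps": [
    [0, 0, -3, 0, 1],
    [0, 0, -10, 0, 1],
    [0, 0, -25, 0, 1],
    [0, 0, -35, 0, 1],
    [0, 0, -30, 0, 1],
    [0, 0, -15, 0, 1],
    [0, 0, 0, 0, 1],
    [0, 0, 0, 0, 1]
  ]
}}

```text
time: 41.7
ee_pos: [0.5675, -0.181, 0.1246]
tool_rot: [1.0, -0.022, -0.001, -0.0]
contact_force: [-0.3, 0.5, -2.3]
width: 0.0618
grip_force: 25.0
```

```bash
python3 g.py .5745 .1812 .11 -6.5
```

```text
t 41.7 now [ 0.5675 -0.181   0.1246] yaw -2.52 w 0.0618 F [-0.3  0.5 -2.3]
TURN 3.98 then shift x -34.0 y -360.7 z 14.6
```

Call:
{"name": "jog_arm", "arguments": {
  "steps": [
    [0, 0, 0, 4, 1],
    [-2, -25, 0, 0, 1],
    [-4, -42, 0, 0, 1],
    [-4, -42, 0, 0, 1],
    [-4, -42, 0, 0, 1],
    [-4, -42, 0, 0, 1],
    [-4, -42, 0, 0, 1],
    [-4, -42, 0, 0, 1]
  ]
}}

```text
time: 42.7
ee_pos: [0.573, 0.0983, 0.1246]
tool_rot: [0.998, -0.057, -0.001, 0.0]
contact_force: [0.0, -0.6, -1.6]
width: 0.0616
grip_force: 25.0
```

Call:
{"name": "jog_arm", "arguments": {
  "steps": [
    [-4, -40, 0, 0, 1],
    [-3, -28, 0, 0, 1],
    [-1, -15, 0, 0, 1],
    [0, 0, 10, 0, 1],
    [0, 0, 0, 0, 1],
    [0, 0, 0, 0, 1],
    [0, 0, 0, 0, 1],
    [0, 0, 0, 0, 1]
  ]
}}

```text
time: 43.7
ee_pos: [0.5752, 0.1801, 0.1162]
tool_rot: [0.998, -0.057, 0.0, -0.0]
contact_force: [-0.0, -0.1, -2.4]
width: 0.0618
grip_force: 25.0
```

```bash
python3 - <<'E'
from w import *
from g import go
p,d,m=snap('wrist','w11')
seg('w11',True,.5745,.1812,.13,.125,.15,'case',1)
hsv=cv2.cvtColor(load('w11')['p'],cv2.COLOR_RGB2HSV);P=cloud('w11',True)
m=((hsv[...,1]>90)&(np.hypot(P[...,0]-.574,P[...,1]-.1815)<.11)&(P[...,2]<.02)).astype(np.uint8)
m=cv2.morphologyEx(m,cv2.MORPH_OPEN,np.ones((3,3)))
n,L,st,_=cv2.connectedComponentsWithStats(m);q=P[L==1+np.argmax(st[1:,4])]
print('mat part',cv2.minAreaRect(q[:,:2].astype(np.float32)))
go(.5745,.1812,.0115,-6.5)
E
```

```text
case 21633 c [0.5997 0.1779] size [0.0858 0.1167] yaw -4.7 z [0.1399 0.1422 0.1433] med [0.606  0.1767]
mat part ((0.6650615930557251, 0.17063403129577637), (0.08808733522891998, 0.007117520552128553), 83.44837188720703)
t 43.75 now [0.5751 0.1802 0.1161] yaw -6.53 w 0.0616 F [ 0.3 -0.  -1.9]
TURN -0.03 then shift x -0.7 y -0.9 z 104.6
```

View pics/w11.png

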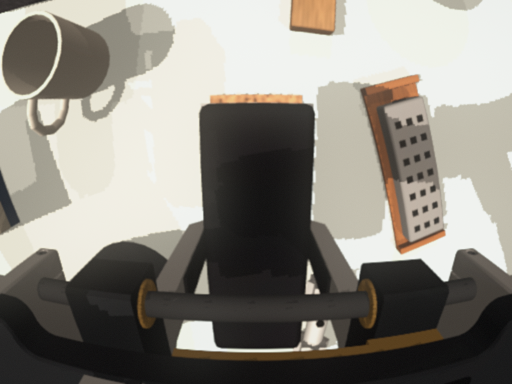

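The case at (257,220) covers the mat, which shows evenly past its far edge at (257,98). The flashlight at (318,320) is clear. Lowering the case.

Call:
{"name": "jog_arm", "arguments": {
  "steps": [
    [-0.8, -0.9, 25, 0, 1],
    [0, 0, 30, 0, 1],
    [0, 0, 22, 0, 1],
    [0, 0, 14, 0, 1],
    [0, 0, 7, 0, 1],
    [0, 0, 3, 0, 1],
    [0, 0, 1, 0, 1],
    [0, 0, 0, 0, 1]
  ]
}}

```text
time: 44.75
ee_pos: [0.5746, 0.1814, 0.0144]
tool_rot: [0.998, -0.057, 0.0, -0.0]
contact_force: [0.4, 0.4, -1.7]
width: 0.062
grip_force: 25.0
```

Call:
{"name": "jog_arm", "arguments": {
  "steps": [
    [0, 0, 0.5, 0, 1],
    [0, 0, 0.5, 0, 1],
    [0, 0, 0.4, 0, 1],
    [0, 0, 0, 0, 1],
    [0, 0, 0, 0, 1],
    [0, 0, 0, 0, 1],
    [0, 0, 0, 0, 1],
    [0, 0, 0, 0, 1]
  ]
}}

```text
time: 45.75
ee_pos: [0.5744, 0.1813, 0.0126]
tool_rot: [0.998, -0.057, 0.0, -0.0]
contact_force: [-0.8, -0.1, -1.2]
width: 0.0619
grip_force: 25.0
```

Call:
{"name": "jog_arm", "arguments": {
  "steps": [
    [0, 0, 0.4, 0, 1],
    [0, 0, 0, 0, 1],
    [0, 0, 0.4, 0, 1],
    [0, 0, 0, 0, 1],
    [0, 0, 0.4, 0, 1],
    [0, 0, 0, 0, 1],
    [0, 0, 0, 0, 1],
    [0, 0, 0, 0, 1]
  ]
}}

```text
time: 46.75
ee_pos: [0.5744, 0.1813, 0.0114]
tool_rot: [0.998, -0.057, 0.0, -0.0]
contact_force: [0.2, 0.1, -2.4]
width: 0.0616
grip_force: 25.0
```

Call:
{"name": "jog_arm", "arguments": {
  "steps": [
    [0, 0, 0.3, 0, 1],
    [0, 0, 0, 0, 1],
    [0, 0, 0.3, 0, 1],
    [0, 0, 0, 0, 1],
    [0, 0, 0, 0, 1],
    [0, 0, 0, 0, 1],
    [0, 0, 0, 0, 1],
    [0, 0, 0, 0, 1]
  ]
}}

```text
time: 47.75
ee_pos: [0.5744, 0.1813, 0.0112]
tool_rot: [0.998, -0.057, 0.0, -0.0]
contact_force: [-3.1, -0.4, 5.8]
width: 0.0613
grip_force: 25.0
```

Call:
{"name": "jog_arm", "arguments": {
  "steps": [
    [0, 0, 0, 0, -0.4],
    [0, 0, 0, 0, -0.5],
    [0, 0, 0, 0, -0.7],
    [0, 0, 0, 0, -0.8],
    [0, 0, -5, 0, -0.8],
    [0, 0, -20, 0, -0.9],
    [0, 0, -40, 0, -1],
    [0, 0, -40, 0, -1]
  ]
}}

```text
time: 48.75
ee_pos: [0.5744, 0.1813, 0.1185]
tool_rot: [0.998, -0.057, 0.001, -0.0]
contact_force: [-0.2, -0.1, 0.0]
width: 0.0936
grip_force: 0.0
```

Call:
{"name": "jog_arm", "arguments": {
  "steps": [
    [0, 0, -40, 0, -1],
    [0, 0, -20, 0, -1],
    [0, 0, -10, 0, -1],
    [0, 0, 0, 0, -1],
    [0, 0, 0, 0, -1],
    [0, 0, 0, 0, -1],
    [0, 0, 0, 0, -1],
    [0, 0, 0, 0, -1]
  ]
}}

```text
time: 49.75
ee_pos: [0.5743, 0.1813, 0.1855]
tool_rot: [0.998, -0.057, -0.0, 0.0]
contact_force: [0.1, 0.2, -0.3]
width: 0.0938
grip_force: 0.0
```

```bash
python3 - <<'E'
from w import *
p,d,m=snap('wrist','w12')
seg('w12',True,.5745,.1812,.11,.025,.06,'case')
hsv=cv2.cvtColor(load('w12')['p'],cv2.COLOR_RGB2HSV);P=cloud('w12',True)
m=((hsv[...,1]>90)|(P[...,2]>.02))&(np.hypot(P[...,0]-.574,P[...,1]-.1815)<.11)
m=cv2.morphologyEx(m.astype(np.uint8),cv2.MORPH_OPEN,np.ones((3,3)))
n,L,st,_=cv2.connectedComponentsWithStats(m);q=P[L==1+np.argmax(st[1:,4])]
print('mat',cv2.minAreaRect(q[:,:2].astype(np.float32)))
seg('w12',True,.465,.3457,.055,.03,.06,'cube')
for n in('top0','t2'):seg(n,False,.4118,.1415,.09,.01,.05,'flash '+n)
p,d,m=snap('top','t9');seg('t9',False,.4118,.1415,.09,.01,.05,'flash now')
cv2.imwrite('pics/v9.png',cv2.resize(p[:,:,::-1],(800,600)))
E
```

```text
case 7403 c [0.5741 0.1812] size [0.0634 0.1634] yaw -6.6 z [0.0352 0.0372 0.0385] med [0.5806 0.1809]
mat ((0.5852608680725098, 0.18074336647987366), (0.1726151406764984, 0.04742845147848129), 83.52593231201172)
cube 19 c [0.4834 0.3579] size [0.0018 0.0047] yaw -59.5 z [0.0306 0.0401 0.0459] med [0.4839 0.3569]
flash top0 555 c [0.4014 0.1269] size [0.0451 0.125 ] yaw -11.2 z [0.0176 0.0294 0.0381] med [0.3944 0.1266]
flash t2 none
flash now none
```

View pics/v9.png

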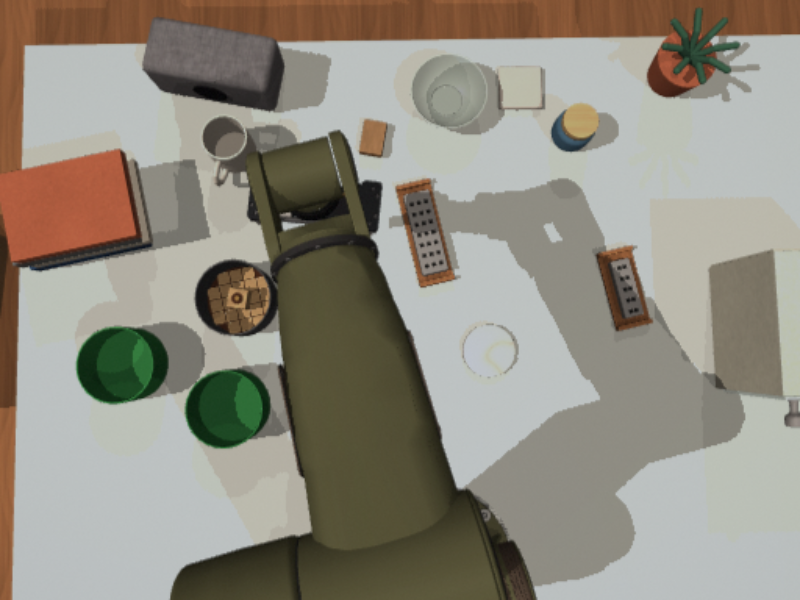

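The cube lies in the dark tin at (236,298), and both remotes are centred on their rests at (428,233) and (625,287). The case measures within about 1 mm of the mat centre and in line with it. The robot is clear of everything.

```bash
python3 -c "from workcell import finish_job;print(finish_job())"
```

```text
the job is handed in; nothing more can be done
None
```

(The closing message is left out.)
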